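# Lock the revolving serving board on its display stand

### The job

The souvenir stall is being packed, so lock the round revolving beech board on its display stand: with a fingertip, push the peg on the board round until the notch in its rim stands over the stand's locating pin, then press down on the hub until the board sits flat and fully home on the stand, and move the hand clear. Turn and press only: do not lift the board, and leave the things around it where they are.

Things in the scene. Friction and masses are not known exactly. Their poses are not given: they have to be found in the camera images.
- stand: display stand fixed to the table: a round grey steel foot, 192 mm across, 14 mm thick. Origin at the centre of its underside (z = 0), on the spindle's axis; x axis towards the locating pin, z up. A steel spindle 14 mm in diameter stands in the middle up to 32 mm above the table, hidden inside the board. A flat collar round it carries the board (see collar)
- collar (a joint): slide of the flat aluminium collar, 80 mm across, that carries the board: 0 = up, as at the start (its top 24 mm above the table), 0.010 m = down, flush with the foot. A stiff friction fit: it bears the board without sinking, goes down when pressed with about 7 to 8 N and stays where it is left
- stand_pin (a point): the locating pin: a flat radial steel tongue on the foot, 9 mm wide, from 60 to 82 mm from the stand's axis, its top 22 mm above the table; its outer end (81 to 91 mm from the axis, outside the board's rim) turns up to 36 mm above the table and shows from above. This point is on the top of the tongue, 68 mm from the stand's axis
- board: round beech board, loose, 150 mm in diameter, 16 mm thick, about 0.25 kg, its blind bore on the stand's spindle with 1.5 mm play all round; origin at the centre of its underside, x axis towards the notch, z up. At the start it is level, its underside 24 mm above the table; fully home 14 mm. It turns either way with about 1 N on the peg and stops when the push stops
- board_notch (a point): notch in the board's rim, 18 mm wide, parallel sides, cut right through from 55 mm out to the rim at 75 mm. At the start it is 0.75 rad to half a turn from the pin, either way round. Pressed with the notch off the pin, the board only tips on the pin. This point: on the notch's middle line, level with the board's top, 68 mm from the board's axis
- board_peg (a point): centre of the top of the turning peg: a round wooden peg 16 mm in diameter, rising 24 mm above the board's top (40 to 64 mm above the table at the start), 55 mm from the board's axis, straight across from the notch
- board_hub (a point): centre of the top of the board's hub: a flat round wooden cap 40 mm in diameter in the middle of the board, 10 mm proud of the board's top (50 mm above the table at the start, 40 mm when home): the place to press
- mug_near: clear glass mug, 72 mm across, 115 mm tall, with a handle; origin at the centre of its underside; a bystander 20 to 23 cm to one side of the stand
- stamp: turned dark wooden hand stamp, 38 mm across at the foot, 60 mm tall, standing 15 to 18 cm from the stand's axis; origin at the centre of its underside; a bystander
- jam_jar: amber glass jar with a steel lid, 68 mm across, 95 mm tall, standing 15 to 20 cm from the stand's axis; origin at the centre of its underside; a bystander
There are look-alikes about, which are no part of the job. What is shaped like the board but red or turquoise is not meant.

How it is judged:
By the outcome, as a careful person would: the job done as asked, in the order asked, and still so for the second after the job is handed in, with the robot touching nothing.
It also fails if it takes over 58 s, if anything falls off the work surface, if the arm or the gripper's body presses on something with over 40 N, if the wrist force passes 120 N, or if a joint passes its speed limit or range.

### The arm

A 6-joint arm with a two-finger parallel gripper is mounted at the origin on the work surface. World frame = base frame: x ahead of the robot, y to its left, z up, the work surface at z = 0. Lengths are in m, angles in degrees, forces in N, time in s.
With the tool pointing down it reaches from about 0.375 to 0.75 m from the base axis. Payload 9 kg.
Tool frame: the origin (TCP) lies at the very end of the fingers, on their centre line; the grasp point (between the pads) lies 19 mm behind it; z points along the fingers, y is the direction in which the jaws open and shut (so a half turn about z gives the same grasp; the last joint's range is limited). The gripper opens to 85 mm and grips with 20 to 120 N. Pads are 22 mm wide; open, the fingers measure 114 mm over their backs; the gripper's body (76 mm by 85 mm) begins 54 mm behind the grasp point. The pads swing forward as they close: fully open they stand 13 mm farther back than shut.
Start: joints at [50.953, 5.964, 5.575, 89.605, 0, 77.527], TCP at [0.268, 0.537, 0.231] pointing down, gripper open.
Joint ranges: [-171.21, 171.21], [-48.23, 106.86], [-62.78, 66.21], [-105.2, 120.99], [-86.42, 89.51], [-180, 180]. Speed limits (degrees/s): [127.2, 127.2, 147.25, 180, 180, 180].

### API

Orientations are given as [roll, pitch, yaw] about the fixed x, y, z axes, in that order (R = Rz(yaw) Ry(pitch) Rx(roll)).
In Python, from station import manip gives the robot as it stands.
- The arm moves only by the tool send_rows, never from a script. Its argument "increments" is a list of rows, each a list of 3 entries, a list of its own where there are three numbers: the shift along the tool's x, y, z in m, then the turn about the tool's z in rad, then the finger opening in m, from 0 to 0.0854. In form: [[[x, y, z], yaw, hand], ...]. A call has 1 to 12 rows; each row is the pose to reach, as a shift and turn from the pose measured when the call began, along the tool's axes at that moment; what a row does not reach only later rows make up. A row lasts 1/10 s, in which the tool goes at most 50 mm and 8.59 degrees, less where a joint would pass 70% of its speed; a pose out of reach is approached as far as the arm can. A call with a gripper value outside its range is refused whole. The fingers move at their own pace and stop on an object; "newtons" is the grip in N (left out, the last holds). Time passes only in rows, so rows that repeat a pose let the fingers close. It gives the time, the measured TCP pose, the force and the opening at its end, in the units of the state.
- manip.get_state(): the state, without advancing time (a new reading comes with each control period).
- manip.camera(name): name is "scene" or "top"; returns (picture, depth): 480x640x3 uint8, red, green, blue; 480x640 float32, m along the optical axis (not along the pixel's ray), 0 where there is no reading.
- manip.get_calibration(name): a dict with "fx", "fy", "cx", "cy" (pixels), "world_from_camera" (4x4, takes a point from camera to world coordinates). Camera axes: x right, y up, looking along -z (the intrinsics and any distortion apply to the point x, -y, -z); pixel columns grow to the right and rows downward; lengths in m; the calibration is good to about 2 mm. A picture is of the moment at which its call begins. get_calibration takes no time and is no camera call.
- manip.close_job(): hands the job in, once; it reports no verdict.
Trained networks look in the newest picture that a camera, given by its name, has taken for a name from the list of things; names that differ only in an ending like _2 or _b are one class to them, and where a whole thing is asked for, a point or a joint stands for the part that bears it (a point fixed in the world has none). Each returns a list of dicts, best first, with "p" (0 to 1); they miss things now and then, are a little off and sometimes report something else, mostly with a low value. They report only what shows in the picture. A call takes as long as a camera call. They do not tell look-alikes from the thing itself.
- manip.spot_in(camera, target): "location" ([row, column] in pixels, amid what is visible of it).
- manip.outline_of(camera, target): "region" (480x640 bool, what is visible of it) and "location" ([row, column] in pixels, amid what is visible of it).
- manip.spot_point(camera, target): "location" ([row, column] in pixels: a listed point, or the origin of a listed thing).
The state is a dict: "clock": time; "qpos": joint angles; "qd": joint speeds; "joint_efforts": joint torques, N m; "tool_pos": TCP position; "tool_rot": TCP orientation; "force": force on the tool from outside, world axes, zero at the start; "torque": the same for the moment, N m; "grip_width": finger opening in m.
Only numpy, scipy, OpenCV 4.12 (cv2) and the standard library are available. Lean on these libraries where they do the work, as an engineer would, in place of code of your own. Each camera call takes 0.05 s, during which the arm holds its last target. There are 200 camera calls.

## Working session

There is one attempt and no reset: what is moved stays moved. The work goes in short steps, Python scripts to look and compute and a tool call to move; the robot and the scene stay as the last step left them, time stands still between calls to the robot, and variables do not carry over. Pictures are saved under pics/ and viewed, about 8 in all and at most 12, crops included, and the job is handed in when it is done.

Besides the shell and the picture viewer there is one more tool, called as name(argument=value, ...), one argument or row to a line, values as JSON. send_rows: Moves the arm, as the interface text tells. Its arguments: {"type":"object","properties":{"increments":{"type":"array","items":{"type":"array"}},"newtons":{"type":"number"}},"required":["increments"]}

```bash
mkdir -p pics; ls
cat > h.py <<'E'
import numpy as np, cv2
from station import manip
def world(cam,rc,depth=None,z=None):
    c=manip.get_calibration(cam);T=np.array(c["world_from_camera"])
    r,q=rc;d=np.array([(q-c["cx"])/c["fx"],-(r-c["cy"])/c["fy"],-1.0])
    w=T[:3,:3]@d;o=T[:3,3]
    s=(z-o[2])/w[2] if z is not None else depth
    return o+s*w
E
python3 - <<'E'
from h import *
for n in ("scene","top"):
    p,d=manip.camera(n);cv2.imwrite(f"pics/{n}0.png",p[:,:,::-1]);np.save(f"{n}_d.npy",d)
    c=manip.get_calibration(n);print({k:v for k,v in c.items()})
    for t,z in (("stand_pin",.022),("board_notch",.04),("board_peg",.064),("board_hub",.05),("board",.024),("stand",0),("mug_near",0),("stamp",0),("jam_jar",0)):
        for o in manip.spot_point(n,t)[:3]:
            print(n,t,round(o["p"],2),np.round(o["location"]),world(n,o["location"],z=z).round(4))
print(manip.get_state())
E
```

```text
pics
{'fx': 464.87823650450787, 'fy': 464.87823650450787, 'cx': 311.31197139426314, 'cy': 236.18155495480426, 'world_from_camera': array([[ 1.83829271e-01, -7.18068123e-01,  6.71256263e-01,
         1.06428792e+00],
       [ 9.82923651e-01,  1.28561232e-01, -1.31655257e-01,
         2.55376430e-04],
       [ 8.23991098e-03,  6.83995746e-01,  7.29439458e-01,
         6.07308823e-01],
       [ 0.00000000e+00,  0.00000000e+00,  0.00000000e+00,
         1.00000000e+00]])}
scene stand_pin 0.87 [302. 252.] [ 0.6447 -0.0085  0.022 ]
scene stand_pin 0.3 [297. 143.] [ 0.6055 -0.1716  0.022 ]
scene stand_pin 0.2 [367. 173.] [ 0.7326 -0.1241  0.022 ]
scene board_notch 0.72 [361. 435.] [0.7962 0.2236 0.04  ]
scene board_notch 0.71 [262. 199.] [ 0.565  -0.0828  0.04  ]
scene board_notch 0.71 [211. 208.] [ 0.4505 -0.0655  0.04  ]
scene board_peg 0.97 [342. 343.] [0.7608 0.1047 0.064 ]
scene board_peg 0.87 [147. 322.] [0.3332 0.1632 0.064 ]
scene board_hub 0.91 [256. 240.] [ 0.5741 -0.018   0.05  ]
scene board_hub 0.76 [183. 219.] [ 0.3902 -0.0414  0.05  ]
scene board_hub 0.61 [174. 320.] [0.397  0
[... 1480 characters left out ...]
m_jar 0.57 [165. 438.] [ 0.7158 -0.1308  0.    ]
{'clock': 1.0, 'qpos': array([ 5.09535499e+01,  5.96453648e+00,  5.57683395e+00,  8.96041348e+01,
       -6.97780553e-04,  7.75260548e+01]), 'qd': array([ 0.00553607, -0.00240231, -0.10345594, -0.00076413,  0.03903349,
        0.06322352]), 'joint_efforts': array([ 1.57947601e-03, -5.56753957e+01,  5.03786159e+01,  1.27748496e-05,
       -1.20815598e-04, -1.37535372e-05]), 'tool_pos': array([0.26843029, 0.53665955, 0.23134901]), 'tool_rot': array([1.79992181e+02, 2.44441028e-03, 1.53427495e+02]), 'force': array([-0.51405342,  0.42500633, -0.30217155]), 'torque': array([-0.01487985, -0.00152902,  0.03173466]), 'grip_width': 0.08510885351547118}
```

View pics/top0.png

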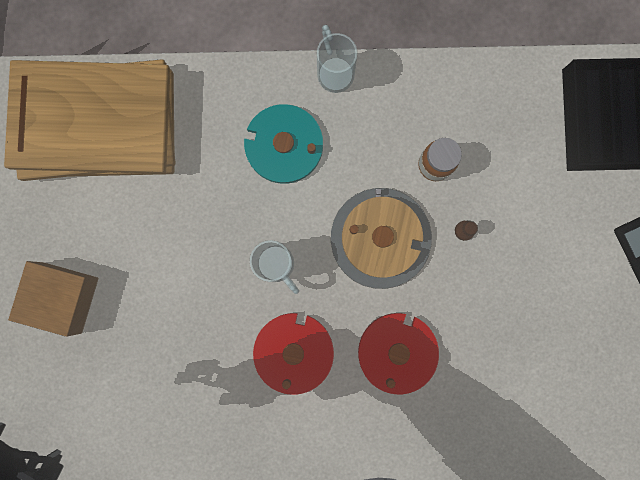

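View pics/scene0.png

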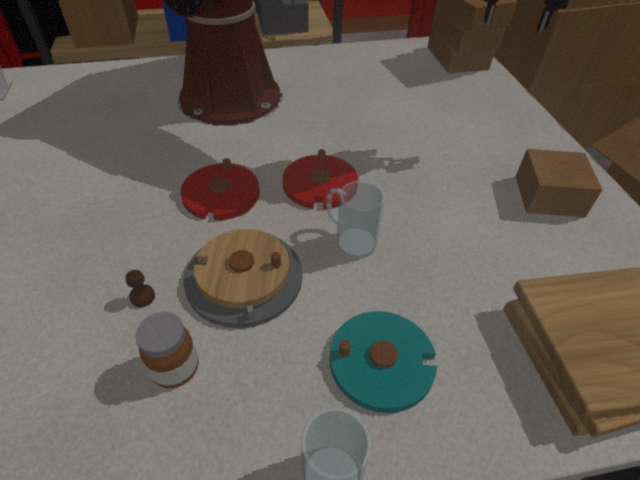

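The top view shows the beech board on the grey foot: hub at about (384,237) column,row, peg at (354,229), notch at (421,244) and the pin's upturned end at (381,190). The scene view agrees, and the stamp, jar and mug stand around it. Next I'll measure the angles more accurately.

```bash
cat >> h.py <<'E'
def blob(m,near,n=25):
    r0,c0=near;w=np.zeros_like(m);w[max(0,r0-n):r0+n,max(0,c0-n):c0+n]=1
    k,l,s,c=cv2.connectedComponentsWithStats((m&w).astype(np.uint8))
    i=1+min(range(k-1),key=lambda i:np.hypot(c[i+1][0]-c0,c[i+1][1]-r0)-.1*min(s[i+1][4],60))
    return c[i][::-1],s[i]
def ang(p,c): return np.degrees(np.arctan2(p[1]-c[1],p[0]-c[0]))
E
python3 - <<'E'
from h import *
p=cv2.imread("pics/top0.png");d=np.load("top_d.npy")
# foot circle / board outline from depth heights
c=manip.get_calibration("top");T=np.array(c["world_from_camera"])
R,C=np.mgrid[0:480,0:640];P=np.stack([(C-c["cx"])/c["fx"]*d,-(R-c["cy"])/c["fy"]*d,-d],-1)@T[:3,:3].T+T[:3,3]
roi=(np.hypot(P[...,0]-.576,P[...,1]+.0136)<.11)&(d>0)
for lo,hi,nm in((.007,.02,"foot"),(.033,.0445,"boardtop+pin"),(.0455,.055,"hub"),(.058,.07,"peg")):
    m=roi&(P[...,2]>lo)&(P[...,2]<hi);q=P[m]
    ys,xs=np.nonzero(m);e=cv2.minEnclosingCircle(q[:,:2].astype(np.float32)*1000)
    print(nm,m.sum(),q.mean(0).round(4),np.round(e[0],1),round(e[1],1))
crop=cv2.resize(p[170:305,315:450],None,fx=5,fy=5,interpolation=cv2.INTER_CUBIC);cv2.imwrite("pics/crop0.png",crop[:600])
E
```

```text
foot 2859 [ 0.5724 -0.0136  0.0136] [578.1 -16.2] 96.1
boardtop+pin 4558 [ 0.5782 -0.0152  0.0396] [585.4 -14.8] 82.3
hub 370 [ 0.5775 -0.0155  0.0495] [572.4 -18.3] 68.0
peg 59 [0.5917 0.0372 0.063 ] [592.   37.5] 8.1
```

View pics/crop0.png

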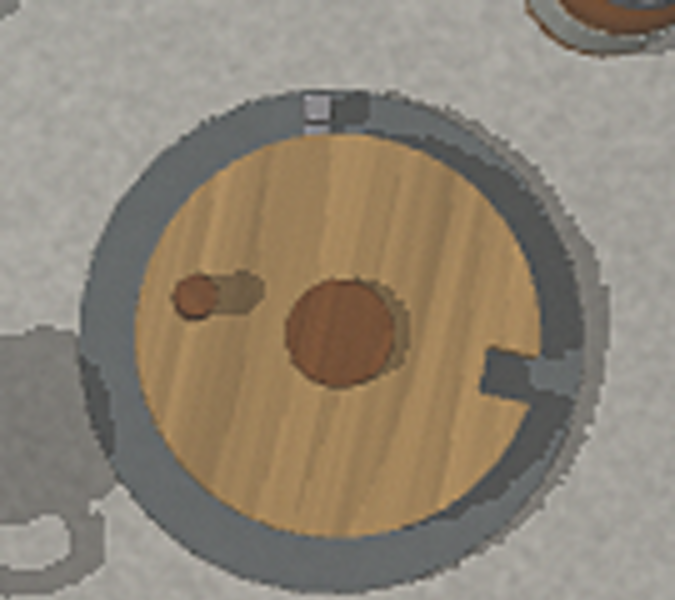

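Run:
```python
from h import *
c=(.578,-.0158)
f=lambda u,v:(v/5+170-.4,u/5+315-.4)
for n,(u,v),z in(("pin",(317,107),.036),("pinL",(305,107),.036),("pinR",(329,107),.036),("hub",(340,333),.05),("peg",(195,297),.064),("notch inner",(484,370),.04),("n1",(541,357),.04),("n2",(528,404),.04)):
    w=world("top",f(u,v),z=z);print(n,w.round(4),ang(w,c).round(1),np.hypot(*(w[:2]-c)).round(4))
```

```text
pin [ 0.6633 -0.011   0.036 ] 3.2 0.0855
pinL [ 0.6634 -0.0066  0.036 ] 6.2 0.0859
pinR [ 0.6632 -0.0155  0.036 ] 0.2 0.0852
hub [ 0.5776 -0.0157  0.05  ] 168.0 0.0004
peg [0.5909 0.0378 0.064 ] 76.5 0.0551
notch inner [ 0.5634 -0.0696  0.04  ] -105.2 0.0557
n1 [ 0.5678 -0.0908  0.04  ] -97.8 0.0757
n2 [ 0.5505 -0.0854  0.04  ] -111.6 0.0749
```

```bash
cat >> h.py <<'E'
CEN=np.array([.578,-.0158])
def rel(x,y,z,yaw):
    s=manip.get_state();p=s["tool_pos"];a=np.radians(s["tool_rot"][2])
    dx,dy=x-p[0],y-p[1];dyw=(yaw-s["tool_rot"][2]+180)%360-180
    return [[round(float(v),4) for v in (dx*np.cos(a)+dy*np.sin(a),dx*np.sin(a)-dy*np.cos(a),p[2]-z)],round(float(-np.radians(dyw)),4)]
def push(th,s,z,rad=.055):
    a=np.radians(th);q=CEN+rad*np.array([np.cos(a),np.sin(a)])-s*np.array([-np.sin(a),np.cos(a)])
    return rel(q[0],q[1],z,th+90)
E
python3 -c "
from h import *
print(push(75.5,.035,.2))"
```

```text
[[-0.5467, -0.2945, 0.0313], -0.2107]
```

send_rows(
  increments=[
    [[-0.045,-0.024,0.003],-0.02,0.0],
    [[-0.09,-0.048,0.005],-0.04,0.0],
    [[-0.135,-0.073,0.008],-0.06,0.0],
    [[-0.18,-0.097,0.01],-0.08,0.0],
    [[-0.225,-0.121,0.013],-0.1,0.0],
    [[-0.27,-0.145,0.016],-0.12,0.0],
    [[-0.315,-0.17,0.018],-0.14,0.0],
    [[-0.36,-0.194,0.02],-0.16,0.0],
    [[-0.405,-0.218,0.023],-0.18,0.0],
    [[-0.45,-0.242,0.026],-0.2,0.0],
    [[-0.5,-0.269,0.03],-0.21,0.0],
    [[-0.5467,-0.2945,0.0313],-0.2107,0.0],
  ],
  newtons=60,
)

```text
clock: 2.2
tool_pos: [0.614, 0.0447, 0.2006]
tool_rot: [180.0, 0.0, 165.5]
force: [0.5, 0.1, 0.9]
grip_width: 0.0002
```

```bash
python3 -c "
from h import *
print(push(75.5,.035,.2),push(75.5,.035,.053))"
```

```text
[[-0.0153, -0.0125, 0.0006], 0.0002] [[-0.0153, -0.0125, 0.1476], 0.0002]
```

send_rows(
  increments=[
    [[-0.0153,-0.0125,0.0],0,0],
    [[-0.0153,-0.0125,0.0],0,0],
    [[-0.0153,-0.0125,0.03],0,0],
    [[-0.0153,-0.0125,0.06],0,0],
    [[-0.0153,-0.0125,0.09],0,0],
    [[-0.0153,-0.0125,0.115],0,0],
    [[-0.0153,-0.0125,0.135],0,0],
    [[-0.0153,-0.0125,0.1476],0,0],
    [[-0.0153,-0.0125,0.1476],0,0],
    [[-0.0153,-0.0125,0.1476],0,0],
  ],
)

```text
clock: 3.2
tool_pos: [0.626, 0.0291, 0.0539]
tool_rot: [180.0, 0.1, 165.5]
force: [-0.1, -0.1, 0.2]
grip_width: 0.0003
```

Run:
```python
from h import *
print(push(75.5,.022,.053))
for t in range(75,131,5): print(push(t+.5,.019,.053))
```

```text
[[0.0132, -0.0005, 0.0009], 0.0006]
[[0.0162, -0.0005, 0.0009], 0.0006]
[[0.0211, 0.001, 0.0009], -0.0866]
[[0.0261, 0.002, 0.0009], -0.1739]
[[0.0311, 0.0026, 0.0009], -0.2612]
[[0.0362, 0.0027, 0.0009], -0.3484]
[[0.0413, 0.0024, 0.0009], -0.4357]
[[0.0463, 0.0017, 0.0009], -0.523]
[[0.0512, 0.0005, 0.0009], -0.6102]
[[0.056, -0.0011, 0.0009], -0.6975]
[[0.0607, -0.0031, 0.0009], -0.7848]
[[0.0652, -0.0055, 0.0009], -0.872]
[[0.0694, -0.0083, 0.0009], -0.9593]
```

send_rows(
  increments=[
    [[0.0132,-0.0005,0.0009],0,0],
    [[0.0162,-0.0005,0.0009],0,0],
    [[0.0211,0.001,0.0009],-0.0866,0],
    [[0.0261,0.002,0.0009],-0.1739,0],
    [[0.0311,0.0026,0.0009],-0.2612,0],
    [[0.0362,0.0027,0.0009],-0.3484,0],
    [[0.0413,0.0024,0.0009],-0.4357,0],
    [[0.0463,0.0017,0.0009],-0.523,0],
    [[0.0512,0.0005,0.0009],-0.6102,0],
    [[0.056,-0.0011,0.0009],-0.6975,0],
    [[0.0607,-0.0031,0.0009],-0.7848,0],
    [[0.0652,-0.0055,0.0009],-0.872,0],
  ],
)

```text
clock: 4.4
tool_pos: [0.5625, 0.04, 0.0545]
tool_rot: [-179.9, 0.2, -144.3]
force: [0.0, 0.2, 0.2]
grip_width: -0.0
```

Run:
```python
from h import *
p,d=manip.camera("top");cv2.imwrite("pics/top1.png",cv2.resize(p[170:305,315:450],None,fx=4,fy=4,interpolation=cv2.INTER_CUBIC)[:,:,::-1])
for t in range(125,175,5): print(t,push(t+.5,.019,.053))
```

```text
125 [[0.0001, 0.0002, 0.0013], 0.0087]
130 [[0.005, 0.0017, 0.0013], -0.0786]
135 [[0.0099, 0.0028, 0.0013], -0.1658]
140 [[0.015, 0.0034, 0.0013], -0.2531]
145 [[0.0201, 0.0036, 0.0013], -0.3404]
150 [[0.0251, 0.0033, 0.0013], -0.4276]
155 [[0.0302, 0.0026, 0.0013], -0.5149]
160 [[0.0351, 0.0015, 0.0013], -0.6022]
165 [[0.0399, -0.0001, 0.0013], -0.6894]
170 [[0.0446, -0.0021, 0.0013], -0.7767]
```

View pics/top1.png

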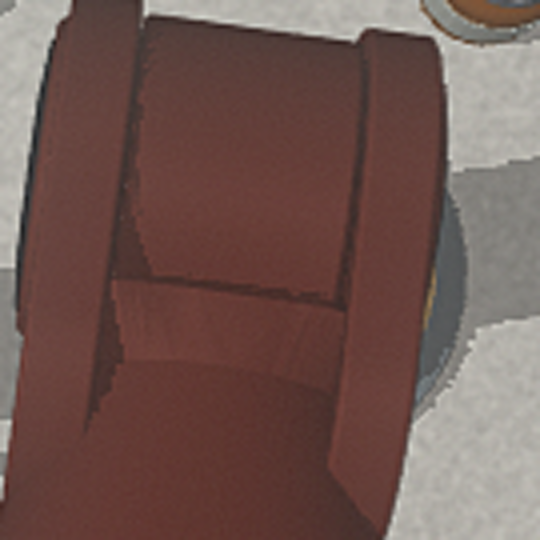

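The top view is covered by the arm, so I'll use the scene camera for this check.

Run:
```python
from h import *
p,d=manip.camera("scene");cv2.imwrite("pics/s1.png",cv2.resize(p[180:340,150:340],None,fx=3,fy=3)[:,:,::-1])
```

```text
(no output)
```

View pics/s1.png

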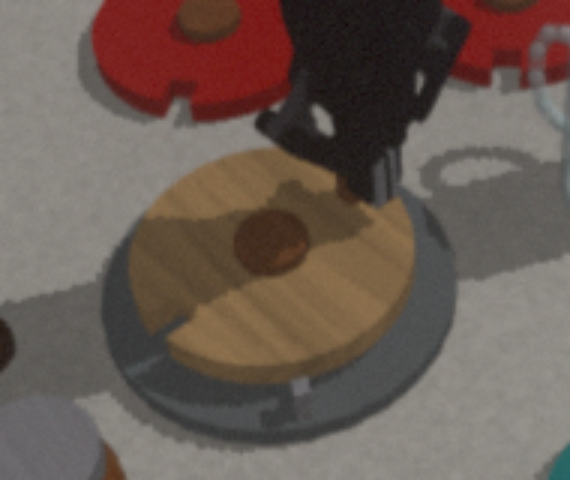

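The peg (350,190 in the crop) is being pushed by the fingertip, and the notch has come round to (175,330), heading for the pin at (300,385). I'll continue to just short of the target.

send_rows(
  increments=[
    [[0.005,0.0017,0.0013],-0.0786,0],
    [[0.0099,0.0028,0.0013],-0.1658,0],
    [[0.015,0.0034,0.0013],-0.2531,0],
    [[0.0201,0.0036,0.0013],-0.3404,0],
    [[0.0251,0.0033,0.0013],-0.4276,0],
    [[0.0302,0.0026,0.0013],-0.5149,0],
    [[0.0351,0.0015,0.0013],-0.6022,0],
    [[0.0399,-0.0001,0.0013],-0.6894,0],
    [[0.0446,-0.0021,0.0013],-0.7767,0],
    [[0.0446,-0.0021,0.0013],-0.7767,0],
  ],
)

```text
clock: 5.5
tool_pos: [0.5275, 0.0119, 0.0536]
tool_rot: [-179.8, 0.0, -100.0]
force: [0.4, -0.7, -1.1]
grip_width: -0.0
```

Run:
```python
from h import *
p,d=manip.camera("scene");cv2.imwrite("pics/s2.png",cv2.resize(p[200:340,170:320],None,fx=4,fy=4,interpolation=cv2.INTER_CUBIC)[:,:,::-1])
for t,z in (("stand_pin",.022),("board_notch",.04),("board_peg",.064),("board_hub",.05)):
    for o in manip.spot_point("scene",t)[:3]:
        w=world("scene",o["location"],z=z);print(t,round(o["p"],2),np.round(o["location"],1),w.round(4),ang(w,CEN).round(1))
for t in range(171,186,3): print(t,push(t,.019,.053))
```

```text
stand_pin 0.56 [304.  251.8] [ 0.6483 -0.0089  0.022 ] 5.6
board_notch 0.97 [360.1 432.5] [0.7949 0.2208 0.04  ] 47.5
board_notch 0.77 [200.5 316.9] [0.4573 0.1288 0.04  ] 129.9
board_notch 0.61 [299.2 235.2] [ 0.6482 -0.0319  0.04  ] -12.9
board_peg 0.9 [231.3 243.1] [ 0.5343 -0.0082  0.064 ] 170.1
board_peg 0.9 [148.7 319.4] [0.3377 0.1567 0.064 ] 144.3
board_peg 0.84 [157.6 223.4] [ 0.3338 -0.0284  0.064 ] -177.0
board_hub 0.96 [172.7 321. ] [0.3934 0.149  0.05  ] 138.2
board_hub 0.82 [353.1 379.7] [0.7773 0.1513 0.05  ] 40.0
board_hub 0.8 [259.9 239.7] [ 0.5817 -0.0189  0.05  ] -39.9
171 [[0.0009, 0.0004, -0.0], -0.0183]
174 [[0.0038, 0.0013, -0.0], -0.0707]
177 [[0.0068, 0.002, -0.0], -0.123]
180 [[0.0098, 0.0026, -0.0], -0.1754]
183 [[0.0128, 0.003, -0.0], -0.2278]
```

View pics/s2.png

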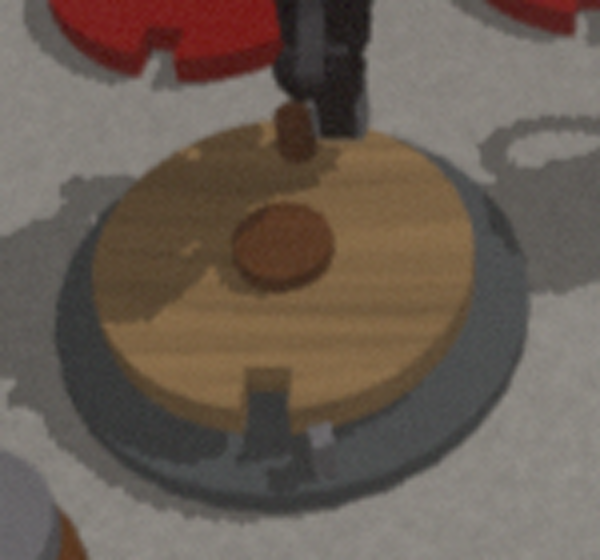

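The notch (268,405 in the crop) is about 14° short of the pin (320,440). I'll push a bit further, then back off so the top camera can measure.

send_rows(
  increments=[
    [[0.0038,0.0013,0],-0.0707,0],
    [[0.0068,0.002,0],-0.123,0],
    [[0.0098,0.0026,0],-0.175,0],
    [[0.0115,0.0028,0],-0.205,0],
    [[0.0115,0.0028,0],-0.205,0],
    [[0.0115,0.0028,0],-0.205,0],
  ],
)

```text
clock: 6.35
tool_pos: [0.5226, 0.0016, 0.053]
tool_rot: [-179.8, -0.0, -88.4]
force: [-0.2, -0.3, -0.2]
grip_width: 0.0002
```

send_rows(
  increments=[
    [[-0.015,0,0],0,0],
    [[-0.02,0,-0.03],0,0],
    [[-0.04,0,-0.06],0,0],
    [[-0.08,0,-0.1],0,0],
    [[-0.13,0,-0.12],0,0],
    [[-0.18,0,-0.12],0,0],
    [[-0.22,0,-0.12],0,0],
    [[-0.22,0,-0.12],0,0],
  ],
)

```text
clock: 7.15
tool_pos: [0.5152, 0.2268, 0.1732]
tool_rot: [-179.8, 0.1, -88.2]
force: [0.3, -0.4, -1.0]
grip_width: -0.0002
```

```bash
cat >> h.py <<'E'
def look(name):
    p,d=manip.camera("top");cv2.imwrite(name,cv2.resize(p[170:290,315:450],None,fx=5,fy=5,interpolation=cv2.INTER_CUBIC)[:,:,::-1])
    c=manip.get_calibration("top");T=np.array(c["world_from_camera"])
    R,C=np.mgrid[0:480,0:640];P=np.stack([(C-c["cx"])/c["fx"]*d,-(R-c["cy"])/c["fy"]*d,-d],-1)@T[:3,:3].T+T[:3,3]
    rr=np.hypot(P[...,0]-CEN[0],P[...,1]-CEN[1]);z=P[...,2]
    for n,m in(("hub",(rr<.022)&(z>.035)&(z<.055)),("board",(rr>.025)&(rr<.07)&(z<.046)&(z>.02)),("peg",(rr>.04)&(rr<.07)&(z>.049)&(z<.07)),("pin",(rr>.079)&(rr<.094)&(z>.028)&(z<.04))):
        q=P[m];print(n,len(q),q.mean(0).round(4),ang(q.mean(0),CEN).round(1))
    an=np.degrees(np.arctan2(P[...,1]-CEN[1],P[...,0]-CEN[0]))
    for w in (0,90,180,-90):
        q=P[(rr>.03)&(rr<.05)&(abs((an-w+180)%360-180)<30)];print("z at",w,np.median(q[:,2]).round(4))
E
python3 -c "
from h import *
look('pics/top2.png')"
```

```text
hub 440 [ 0.5774 -0.0152  0.0476] 134.1
board 3771 [ 0.5778 -0.0156  0.0396] 137.8
peg 64 [ 0.5238 -0.0165  0.0633] -179.3
pin 29 [ 0.6627 -0.0109  0.0354] 3.3
z at 0 0.0396
z at 90 0.0395
z at 180 0.0398
z at -90 0.0394
```

View pics/top2.png

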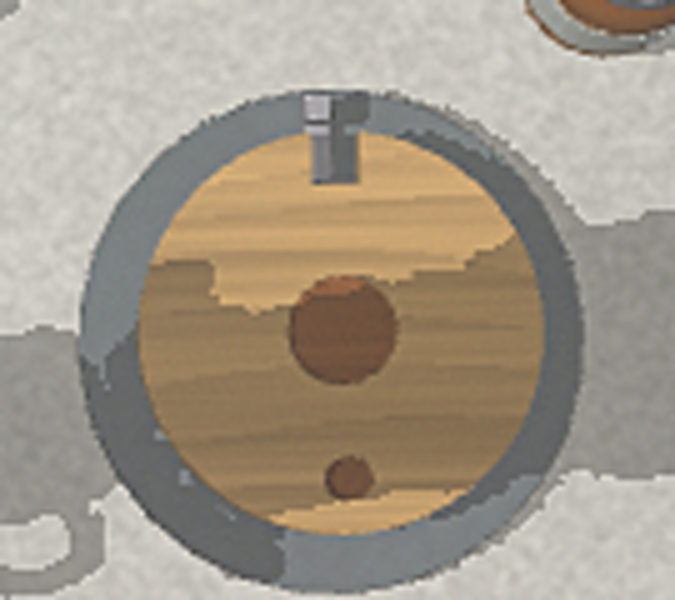

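The notch stands at about 0.7° and the pin at 3.3°; the tongue shows at the left side of the notch at (335,160) in the crop. I need about 2.6° more, counter-clockwise.

```bash
python3 -c "
from h import *
for a in ((181,.035,.173),(181,.035,.053),(181,.02,.053),(183,.019,.053),(184.3,.019,.053)):print(push(*a))"
```

```text
[[0.2063, -0.0004, -0.0001], 0.0138]
[[0.2063, -0.0004, 0.1199], 0.0138]
[[0.2213, -0.0002, 0.1199], 0.0138]
[[0.2242, 0.0004, 0.1199], -0.0211]
[[0.2254, 0.0008, 0.1199], -0.0438]
```

send_rows(
  increments=[
    [[0.05,0,0],0,0],
    [[0.1,0,0],0.0,0],
    [[0.15,0,0],0.0138,0],
    [[0.2,0,0],0.0138,0],
    [[0.2063,-0.0004,0],0.0138,0],
    [[0.2063,-0.0004,0],0.0138,0],
    [[0.2063,-0.0004,0.03],0.0138,0],
    [[0.2063,-0.0004,0.06],0.0138,0],
    [[0.2063,-0.0004,0.09],0.0138,0],
    [[0.2063,-0.0004,0.11],0.0138,0],
    [[0.2063,-0.0004,0.1199],0.0138,0],
    [[0.2063,-0.0004,0.1199],0.0138,0],
  ],
)

```text
clock: 8.4
tool_pos: [0.5217, 0.0192, 0.0519]
tool_rot: [-179.9, 0.0, -89.0]
force: [0.6, -0.2, 0.2]
grip_width: -0.0003
```

```bash
python3 -c "
from h import *
for a in ((181,.02,.053),(183,.019,.053),(184.3,.019,.053)):print(push(*a))"
```

```text
[[0.016, -0.0006, -0.0011], 0.0008]
[[0.0189, -0.0, -0.0011], -0.0341]
[[0.0202, 0.0004, -0.0011], -0.0568]
```

send_rows(
  increments=[
    [[0.008,0,-0.0011],0,0],
    [[0.014,-0.0006,-0.0011],0,0],
    [[0.017,-0.0003,-0.0011],-0.01,0],
    [[0.0189,0,-0.0011],-0.034,0],
    [[0.0202,0.0004,-0.0011],-0.057,0],
    [[0.0202,0.0004,-0.0011],-0.057,0],
    [[0.0202,0.0004,-0.0011],-0.057,0],
  ],
)

```text
clock: 9.1
tool_pos: [0.5216, -0.001, 0.053]
tool_rot: [-180.0, 0.0, -85.7]
force: [-0.1, -0.5, 0.2]
grip_width: 0.0003
```

send_rows(
  increments=[
    [[-0.015,0,0],0,0],
    [[-0.02,0,-0.03],0,0],
    [[-0.04,0,-0.06],0,0],
    [[-0.08,0,-0.1],0,0],
    [[-0.13,0,-0.12],0,0],
    [[-0.18,0,-0.12],0,0],
    [[-0.22,0,-0.12],0,0],
    [[-0.22,0,-0.12],0,0],
  ],
)

```text
clock: 9.9
tool_pos: [0.5034, 0.2242, 0.1734]
tool_rot: [-179.9, 0.1, -85.3]
force: [-0.4, -0.3, -0.3]
grip_width: 0.0002
```

```bash
python3 -c "
from h import *
look('pics/top3.png')
print([rel(.578,-.0155,z,-88) for z in (.17,.06,.045)])"
```

```text
hub 440 [ 0.5775 -0.0152  0.0478] 131.2
board 3770 [ 0.5778 -0.0157  0.0395] 166.9
peg 65 [ 0.524  -0.0192  0.0628] -176.4
pin 28 [ 0.6629 -0.0109  0.0347] 3.3
z at 0 0.0398
z at 90 0.0395
z at 180 0.0397
z at -90 0.0396
[[[0.2424, -0.055, 0.003], 0.0453], [[0.2424, -0.055, 0.113], 0.0453], [[0.2424, -0.055, 0.128], 0.0453]]
```

View pics/top3.png

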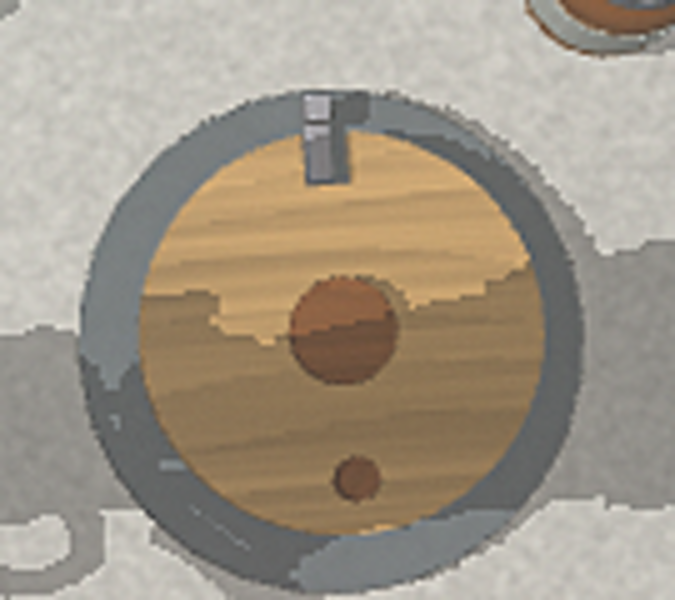

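The notch is at 3.6° and the pin at 3.3°, with the tongue (318,155 in the crop) fully inside the notch. The board is level, so next is the press.

send_rows(
  increments=[
    [[0.05,-0.011,0],0,0],
    [[0.1,-0.023,0],0.0,0],
    [[0.15,-0.034,0],0.02,0],
    [[0.2,-0.045,0],0.045,0],
    [[0.2424,-0.055,0.003],0.045,0],
    [[0.2424,-0.055,0.003],0.045,0],
    [[0.2424,-0.055,0.03],0.045,0],
    [[0.2424,-0.055,0.06],0.045,0],
    [[0.2424,-0.055,0.09],0.045,0],
    [[0.2424,-0.055,0.11],0.045,0],
    [[0.2424,-0.055,0.118],0.045,0],
    [[0.2424,-0.055,0.118],0.045,0],
  ],
)

```text
clock: 11.15
tool_pos: [0.5771, -0.0152, 0.0539]
tool_rot: [179.9, 0.1, -88.0]
force: [0.1, -0.1, -0.9]
grip_width: -0.0002
```

```bash
python3 -c "
from h import *
print(rel(.578,-.0155,.05,-88))"
```

```text
[[0.0004, -0.0009, 0.0039], -0.0001]
```

send_rows(
  increments=[
    [[0.0004,-0.0009,0.002],0,0],
    [[0.0004,-0.0009,0.004],0,0],
    [[0.0004,-0.0009,0.0055],0,0],
    [[0.0004,-0.0009,0.007],0,0],
    [[0.0004,-0.0009,0.0085],0,0],
    [[0.0004,-0.0009,0.0095],0,0],
    [[0.0004,-0.0009,0.0095],0,0],
  ],
)

```text
clock: 11.85
tool_pos: [0.5787, -0.0158, 0.0457]
tool_rot: [-180.0, 0.0, -88.0]
force: [-0.6, 0.3, 4.6]
grip_width: -0.0003
```

send_rows(
  increments=[
    [[0,0,0.0015],0,0],
    [[0,0,0.003],0,0],
    [[0,0,0.0045],0,0],
    [[0,0,0.0055],0,0],
    [[0,0,0.006],0,0],
    [[0,0,0.006],0,0],
  ],
)

```text
clock: 12.45
tool_pos: [0.579, -0.0158, 0.0409]
tool_rot: [-180.0, 0.0, -88.0]
force: [-2.7, 0.2, 6.1]
grip_width: -0.0002
```

send_rows(
  increments=[
    [[0,0,0.001],0,0],
    [[0,0,0.002],0,0],
    [[0,0,0.003],0,0],
    [[0,0,0.003],0,0],
    [[0,0,0.003],0,0],
  ],
)

```text
clock: 12.95
tool_pos: [0.5791, -0.0158, 0.04]
tool_rot: [-179.9, -0.0, -88.0]
force: [-7.9, 1.3, 16.1]
grip_width: -0.0001
```

send_rows(
  increments=[
    [[0,0,0.002],0,0],
    [[0,0,0.0035],0,0],
    [[0,0,0.0035],0,0],
    [[0,0,0.0035],0,0],
  ],
)

```text
clock: 13.35
tool_pos: [0.5792, -0.0158, 0.04]
tool_rot: [-179.9, -0.1, -88.0]
force: [-15.2, 2.3, 26.7]
grip_width: -0.0
```

send_rows(
  increments=[
    [[0,0,-0.002],0,0],
    [[0,0,-0.008],0,0],
    [[0,0,-0.03],0,0],
    [[0,0,-0.07],0,0],
    [[0,0,-0.11],0,0],
    [[0,0,-0.14],0,0],
    [[-0.05,0,-0.14],0,0],
    [[-0.1,0,-0.14],0,0],
    [[-0.15,0,-0.14],0,0],
    [[-0.2,0,-0.14],0,0],
    [[-0.25,0,-0.14],0,0],
    [[-0.25,0,-0.14],0,0],
  ],
)

```text
clock: 14.55
tool_pos: [0.569, 0.2396, 0.1798]
tool_rot: [-179.9, 0.0, -87.6]
force: [0.2, -1.2, 0.1]
grip_width: -0.0004
```

Run:
```python
from h import *
look('pics/top4.png')
for t in ("mug_near","stamp","jam_jar"):
    for o in manip.spot_point("top",t)[:1]: print(t,round(o["p"],2),world("top",o["location"],z=0).round(4))
p,d=manip.camera("scene");cv2.imwrite("pics/s4.png",cv2.resize(p[200:340,170:320],None,fx=4,fy=4,interpolation=cv2.INTER_CUBIC)[:,:,::-1])
```

```text
hub 353 [ 0.5786 -0.0173  0.0396] -66.8
board 3721 [ 0.5778 -0.0157  0.0296] 153.0
peg 57 [ 0.5236 -0.0198  0.0532] -175.8
pin 27 [ 0.6631 -0.011   0.0347] 3.2
z at 0 0.0295
z at 90 0.0297
z at 180 0.0297
z at -90 0.0297
mug_near 0.7 [0.5359 0.1868 0.    ]
stamp 0.93 [ 0.5841 -0.1794  0.    ]
jam_jar 0.8 [ 0.7203 -0.131   0.    ]
```

View pics/s4.png

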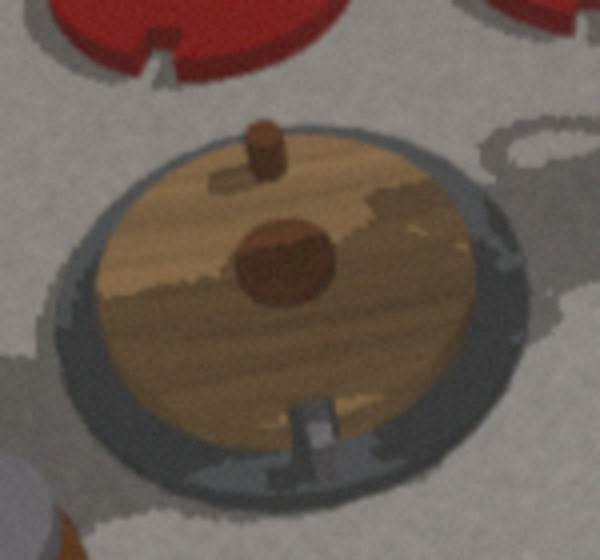

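The board lies flat with the tongue in the notch (315,430 in the crop) and its top at 29.6 mm all round, so it is home. The bystanders have not moved.

```bash
python3 -c "
from station import manip
print(manip.close_job())"
```

```text
the job is handed in; nothing more can be done
None
```

The beech board is locked on its stand, and the job was handed in at about 15 s on the robot's clock. With the closed fingertip I pushed the peg round about 108°, in two pushes with a camera check between them. I then pressed the hub straight down and moved the hand clear.

- **Alignment:** before the press, the notch stood at 3.6° and the pin at 3.3°.
- **Fully home:** the hub stopped at 40.0 mm and did not sink further when the press rose from 16 to 27 N. Afterwards the board's top read 29.5 to 29.7 mm all round, where 30 mm is expected, so it is level, and the tongue shows in the notch.
- **Surroundings:** the mug, stamp and jar are within about 5 mm of their first readings, which is network scatter since nothing touched them. The hand is about 25 cm to the side, at 18 cm height.

One reading was odd: while bottomed out, the wrist also showed about 15 N sideways. It did no visible harm and was gone after I retracted. No check failed.

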